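# Stack the railing-post parts on the two tack-weld jigs

### The job

Load both welding jigs for tacking. On the tall pin of the square jig thread, from the bottom up, the square foot (hub upwards), then the wide collar, then the long sleeve; on the short pin of the round jig thread the round foot (hub upwards), then the domed cap. Every part must sit upright and fully down on the one beneath it and be let go, and the tape measure, the tin and the angle offcut must stay where they are.

Things in the scene. Friction and masses are not known exactly. Their poses are not given: they have to be found in the camera images.
- square_jig: Fixed welding jig: dark steel base plate 90 x 90 mm, 10 mm thick, with an upright bright steel pin in its centre, 18 mm in diameter, reaching 62 mm above the plate (72 mm above the bench); the pin's last 7 mm taper to 10 mm diameter. Origin: centre of the plate's underside, on the bench; z up along the pin. It stands to the robot's left or right, the round jig on the other side.
- round_jig: Fixed welding jig: dark steel round base plate 96 mm in diameter, 10 mm thick, with an upright pin in its centre, 18 mm in diameter, reaching 40 mm above the plate (50 mm above the bench); the pin's last 7 mm taper to 10 mm diameter. Origin: centre of the plate's underside; z up along the pin.
- square_foot: Bare steel foot flange, loose, 0.2 to 0.35 kg: square plate 60 x 60 mm, 8 mm thick, with a round hub (34 mm outer diameter) rising 20 mm from its middle, 28 mm high overall; a 24 mm bore right through. Lies hub up. Origin: centre of the plate's underside; z up through the bore, x and y along the plate's sides.
- round_foot: Bare steel foot flange, loose, 0.18 to 0.31 kg: round plate 62 mm in diameter, 8 mm thick, with a round hub (34 mm outer diameter) rising 20 mm from its middle, 28 mm high overall; a 24 mm bore right through. Lies hub up. Origin: centre of the plate's underside; z up through the bore.
- collar: Bare steel collar, loose, 0.18 to 0.33 kg: plain thick ring, 52 mm outer diameter, 20 mm high, 24 mm bore right through. Lies flat. Origin: centre of its underside; z up through the bore.
- sleeve: Bare steel sleeve, loose, 0.15 to 0.26 kg: piece of pipe standing on end, 34 mm outer diameter, 55 mm high, 24 mm bore right through. Origin: centre of its underside; z up through the bore.
- cap: Bare steel post cap, loose, 0.15 to 0.26 kg: upright cylinder of 40 mm outer diameter, straight-sided up to 26 mm, with a closed dome on top, 37 mm high overall; from below a blind 24 mm bore, 18 mm deep. Stands dome up. Origin: centre of its underside; z up.
- tape_measure: Bystander, loose: yellow tape measure 65 x 35 mm, 60 mm high, beyond the parts. Leave it alone. Origin: centre of its underside.
- tin: Bystander, loose: plain metal tin, 66 mm in diameter, 100 mm high, beyond the parts. Leave it alone. Origin: centre of its underside.
- offcut: Bystander, loose: offcut of aluminium angle, 160 mm long along its y, one leg 50 mm wide flat on the bench, the other upright along its +x edge, 44 mm high; off to the robot's right. Leave it alone. Origin: centre of the flat leg's underside.
There are look-alikes about, which are no part of the job. What is shaped like the square_foot but orange or pink is not meant.

How it is judged:
At the end, for the whole second after the job is handed in: On each pin, in the stated order, each part is within 8 mm of the pin's axis, within 4 mm of its seated height over the jig's underside (feet 10, collar 38, cap 38, sleeve 58 mm), upright within 0.12 rad and at rest (horizontal distance between each of square_foot, collar, sleeve and square_jig below 0.008 m and z of square_foot in the frame of square_jig between 0.006 and 0.014 m and angle between each of square_foot, collar, sleeve, round_foot, cap's own z axis and vertical below 0.12 rad and linear speed of each of square_foot, collar, sleeve, round_foot, cap below 0.02 m/s and angular speed of each of square_foot, collar, sleeve, round_foot, cap below 0.2 rad/s and z of collar in the frame of square_jig between 0.034 and 0.042 m and z of sleeve in the frame of square_jig between 0.054 and 0.062 m and horizontal distance between each of round_foot, cap and round_jig below 0.008 m and z of round_foot in the frame of round_jig between 0.006 and 0.014 m and z of cap in the frame of round_jig between 0.034 and 0.042 m); the robot touches nothing.
It fails at once if the tape measure is pushed more than 25 mm from its place (distance of tape_measure from where it was at the start of the episode above 0.025 m).
It fails at once if the tin is pushed more than 25 mm from its place (distance of tin from where it was at the start of the episode above 0.025 m).
It fails at once if the angle offcut is pushed more than 25 mm from its place (distance of offcut from where it was at the start of the episode above 0.025 m).
It also fails if it takes over 112 s, if anything falls off the work surface, if the arm or the gripper's body presses on something with over 40 N, if the wrist force passes 120 N, or if a joint passes its speed limit or range.

### The arm

A 7-joint arm with a two-finger parallel gripper is mounted at the origin on the work surface. World frame = base frame: x ahead of the robot, y to its left, z up, the work surface at z = 0. Lengths are in m, angles in rad, forces in N, time in s.
With the tool pointing down it reaches from about 0.35 to 0.9 m from the base axis. Payload 8.1 kg.
Tool frame: the origin (TCP) lies where the fingers leave the gripper's body, on its centre line; the fingertips stand 73 mm ahead of it and the grasp point (between the pads) lies 54 mm ahead of it; z points along the fingers, y is the direction in which the jaws open and shut (so a half turn about z gives the same grasp; the last joint's range is limited). The gripper opens to 85 mm and grips with 20 to 120 N. Pads are 22 mm wide; open, the fingers measure 114 mm over their backs; the gripper's body (76 mm by 85 mm) begins 54 mm behind the grasp point. The pads swing forward as they close: fully open they stand 13 mm farther back than shut.
Start: joints at [-1.263, 0.434, 0.025, 1.573, -0.012, 1.134, -0.075], TCP at [0.25, 0.573, 0.304] pointing down, gripper open.
Joint ranges: [-2.62, 2.62], [-0.44, 2.09], [-1.27, 1.32], [0.08, 2.57], [-1.32, 4.46], [0.12, 2], [-2.74, 2.74]. Speed limits (rad/s): [2.22, 2.22, 3.01, 3.01, 3.14, 3.14, 3.14].

### API

Orientations are given as a rotation vector (axis times angle).
In Python, from station import * gives the robot as it stands.
- The arm moves only by the tool servo_tool, never from a script. Its argument "motion" is a list that holds one entry, the list of rows, each a list of 5 numbers: the shift along the tool's x, y, z in m, then the turn about the tool's z in rad, then the closure in counts, from 0 (fully open) to 255 (shut). A call has 1 to 12 rows; each row shifts and turns the commanded pose from where the row before left it, along the tool's axes as they then stand; what a row does not reach is not made up. A row lasts 1/8 s, in which the tool goes at most 62.5 mm and 10.7 degrees, less where a joint would pass 70% of its speed; a pose out of reach is approached as far as the arm can. A call is refused whole if a number of a shift passes 0.0625 or a number of a turn 0.188, either way. A call with a gripper value outside its range is refused whole. The fingers move at their own pace and stop on an object; "newtons" is the grip in N (left out, the last holds). Time passes only in rows, so rows that do not move let the fingers close. It gives the time, the measured TCP pose, the force and the opening at its end, in the units of the state.
- state(): the state, without advancing time (a new reading comes with each control period).
- grab_frame(name): name is "scene" or "top" or "wrist"; returns a dict with "color" (400x640x3 uint8, red, green, blue), "fovy" (degrees; the focal length in pixels is half the picture's height over the tangent of half this angle, whatever the lens; pixels are square), "cx", "cy" (the principal point, pixels), "R" (3x3) and "t" (3): a world point X has camera coordinates R X + t; the wrist camera has in their place "T_tool_cam" (4x4, takes a point from camera to tool coordinates, whose origin is the TCP and whose axes are the flange's). Camera axes: x right, y down, z forward; pixel columns grow to the right and rows downward; lengths in m; the calibration is good to about 2 mm. A picture is of the moment at which its call begins: read the wrist's pose just before it. There is no depth.
- job_done(): hands the job in, once; it reports no verdict.
The state is a dict: "t": time; "joint_positions": joint angles; "joint_velocities": joint speeds; "joint_torque": joint torques, N m; "tcp_pos": TCP position; "tcp_rot": TCP orientation; "wrist_force": force on the tool from outside, world axes, zero at the start; "torque": the same for the moment, N m; "opening": opening from 0.0 (shut) to 1.0 (fully open).
Only numpy, scipy, OpenCV 4.12 (cv2) and the standard library are available. Lean on these libraries where they do the work, as an engineer would, in place of code of your own. Each camera call takes 0.05 s, during which the arm holds its last target. There are 200 camera calls.

## Working session

There is one attempt and no reset: what is moved stays moved. The work goes in short steps, Python scripts to look and compute and a tool call to move; the robot and the scene stay as the last step left them, time stands still between calls to the robot, and variables do not carry over. Pictures are saved under pics/ and viewed, on a budget of 14 in all, crops included, one or two more only if the job needs it, and the job is handed in when it is done.

Besides the shell and the picture viewer there is one more tool, called after "Emit:" as a command line: name --argument value ..., lists and objects as JSON in quotes. servo_tool: Moves the arm, as the interface text tells. Its arguments: {"type":"object","properties":{"motion":{"type":"array","items":{"type":"array","items":{"type":"array","items":{"type":"number"}}}},"newtons":{"type":"number"}},"required":["motion"]}

```bash
mkdir -p pics; ls; python3 - <<'E'
from station import *
import cv2
s=state();print(s)
for n in("scene","top"):
    f=grab_frame(n);cv2.imwrite(f"pics/{n}0.png",f["color"][:,:,::-1]);print(n,{k:v for k,v in f.items() if k!="color"})
    import numpy as np;np.save(f"pics/{n}0.npy",f,allow_pickle=True)
E
```

```text
pics
{'t': 0.0, 'joint_positions': array([-1.26260017,  0.43524039,  0.02495583,  1.57411796, -0.01158891,
        1.13401024, -0.07512871]), 'joint_velocities': array([ 1.86225562e-03, -2.62229005e-05,  1.65838384e-03, -1.05694361e-04,
       -5.71329619e-04,  9.08616668e-04,  1.84412440e-04]), 'joint_torque': array([-2.57533757e-04, -6.70449471e+01,  1.02504686e+00, -3.16229796e+01,
        1.54309825e-02,  1.24054411e-02,  3.53881421e-05]), 'tcp_pos': array([0.24946317, 0.57261465, 0.3031068 ]), 'tcp_rot': array([-6.40832451e-01, -3.07534986e+00,  2.54579453e-03]), 'wrist_force': array([0.43585418, 0.44914532, 0.42406531]), 'torque': array([ 0.04304731, -0.0042176 ,  0.01676734]), 'opening': 0.9979057842453684}
scene {'fovy': 45.91361688870308, 'cx': 310.6979721511922, 'cy': 201.5486946293032, 'R': array([[ 0.51094111,  0.85961317, -0.0020925 ],
       [ 0.7180291 , -0.4281215 , -0.54876789],
       [-0.47262395,  0.2788856 , -0.83597214]]), 't': array([-0.16801576, -0.42777446,  1.39908088])}
top {'fovy': 57.59331476266636, 'cx': 323.9533246298267, 'cy': 207.97465275449326, 'R': array([[ 0.00249559, -0.99960699,  0.02792183],
       [-0.98737349, -0.00688569, -0.15825981],
       [ 0.15838988, -0.02717432, -0.98700264]]), 't': array([-0.12986408,  0.55503668,  0.74447302])}
```

View pics/scene0.png

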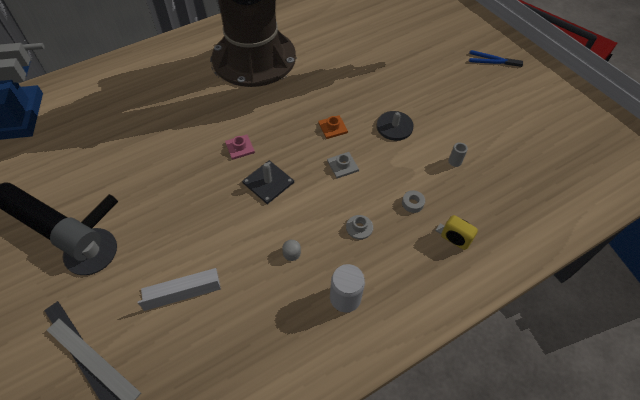

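View pics/top0.png

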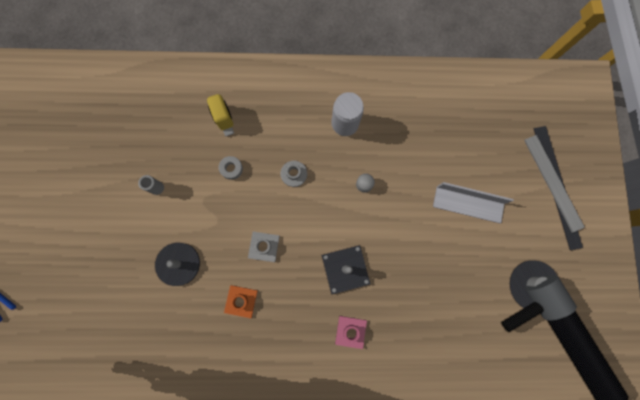

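The scene view shows five loose parts plus the jigs. Square-foot candidates in the top view are grey (264,247), orange (240,301) and pink (352,332). Grey is the bare steel one, so it fits. The sphere at (365,183) may be the domed cap. I'll confirm with enlarged crops.

```bash
cat > h.py <<'E'
import numpy as np,cv2
from station import *
def foc(f): return 200/np.tan(np.radians(f["fovy"]/2))
def proj(f,X):
    c=f["R"]@np.asarray(X,float)+f["t"]; F=foc(f); return np.array([F*c[0]/c[2]+f["cx"],F*c[1]/c[2]+f["cy"]])
def ray(f,uv):
    F=foc(f);d=f["R"].T@np.array([(uv[0]-f["cx"])/F,(uv[1]-f["cy"])/F,1]);return -f["R"].T@f["t"],d/np.linalg.norm(d)
def tri(obs):
    A=np.zeros((3,3));b=np.zeros(3);P=[]
    for f,uv in obs:
        o,d=ray(f,uv);M=np.eye(3)-np.outer(d,d);A+=M;b+=M@o;P.append((o,M))
    X=np.linalg.solve(A,b);return X,max(np.linalg.norm(M@(X-o)) for o,M in P)
def load(n): return np.load(f"pics/{n}.npy",allow_pickle=True).item()
E
python3 - <<'E'
import cv2
a=cv2.imread("pics/top0.png")[80:350,130:400];cv2.imwrite("pics/tc.png",cv2.resize(a,(600,600),interpolation=cv2.INTER_CUBIC))
a=cv2.imread("pics/scene0.png")[100:310,220:480];cv2.imwrite("pics/sc.png",cv2.resize(a,(743,600),interpolation=cv2.INTER_CUBIC))
E
```

```text
(no output)
```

View pics/tc.png

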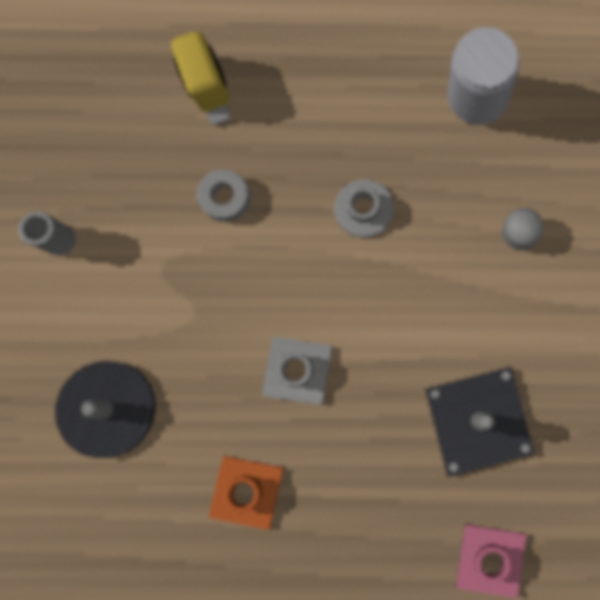

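View pics/sc.png

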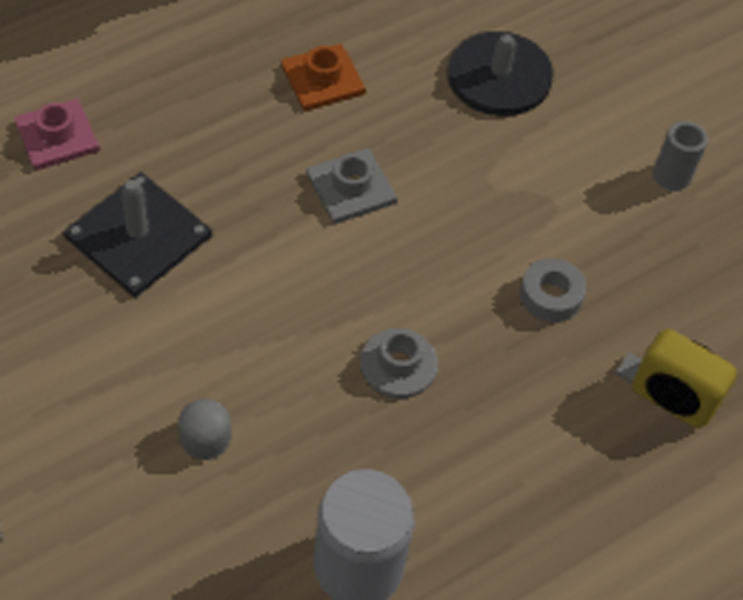

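The crops confirm the grey square foot, at top crop (295,370) and scene crop (352,173), against the orange and pink look-alikes. The cap is the domed cylinder at top crop (523,229). The collar is at (222,194), the sleeve at (37,228) and the round foot at (364,204). Next I triangulate them.

```bash
python3 - <<'E'
from h import *
T,S=load("top0"),load("scene0")
tc=lambda p:(130+(p[0]+.5)/2.2222-.5,80+(p[1]+.5)/2.2222-.5)
sc=lambda p:(220+(p[0]+.5)/2.8577-.5,100+(p[1]+.5)/2.857-.5)
def at(f,uv,z):
    o,d=ray(f,uv);return (o+d*(z-o[2])/d[2])[:2].round(4)
for n,a,b,z in[("sqfoot",(295,370),(352,172),.028),("rfoot",(364,203),(401,349),.028),("collar",(222,193),(554,286),.02),("sleeve",(37,228),(687,138),.055),("cap",(523,229),(205,426),.02),
 ("sqpin",(480,421),(133,184),.072),("rpin",(88,408),(507,40),.05),("sqplate",(480,421.5),(138,233),.01),("rplate",(105,408),(500,71),.01),("tin",(486,57),(366,508),.1),("tape",(199,68),(690,355),.06)]:
    X,e=tri([(T,tc(a)),(S,sc(b))]);print(n,X.round(4),round(e,4),"top@z",at(T,tc(a),z),"scene@z",at(S,sc(b),z))
print([c for c in map(lambda p:at(T,tc(p),.01),[(435,394),(506,376),(525,448),(453,467)])],[at(T,tc(p),.008) for p in [(272,338),(332,346),(322,404),(262,396)]])
print(-T["R"].T@T["t"],-S["R"].T@S["t"])
f=grab_frame("wrist");print(f["T_tool_cam"].round(4),f["fovy"],f["cx"],f["cy"])
from scipy.spatial.transform import Rotation as R
print(R.from_rotvec(state()["tcp_rot"]).as_matrix().round(3))
E
```

```text
sqfoot [0.4735 0.0064 0.0215] 0.0004 top@z [0.4733 0.0059] scene@z [0.4774 0.0029]
rfoot [ 0.6432 -0.0585  0.0249] 0.0002 top@z [ 0.6423 -0.0589] scene@z [ 0.6447 -0.0596]
collar [0.654  0.0865 0.0167] 0.0008 top@z [0.6535 0.0865] scene@z [0.6553 0.0837]
sleeve [0.6075 0.2542 0.0528] 0.0005 top@z [0.6072 0.2537] scene@z [0.6085 0.2519]
cap [ 0.6195 -0.2219  0.0163] 0.0002 top@z [ 0.6186 -0.2215] scene@z [ 0.6214 -0.2226]
sqpin [ 0.4238 -0.1736  0.0685] 0.0021 top@z [ 0.4248 -0.1715] scene@z [ 0.4253 -0.1765]
rpin [0.4355 0.1949 0.0483] 0.001 top@z [0.4358 0.1952] scene@z [0.4365 0.1925]
sqplate [ 0.4239 -0.1773  0.0033] 0.0001 top@z [ 0.4239 -0.1769] scene@z [ 0.4284 -0.179 ]
rplate [0.4358 0.1938 0.0086] 0.0008 top@z [0.4362 0.1941] scene@z [0.4366 0.192 ]
tin [ 0.768  -0.1777  0.0993] 0.0005 top@z [ 0.7679 -0.1772] scene@z [ 0.768  -0.1784]
tape [0.7732 0.1088 0.0578] 0.0032 top@z [0.7704 0.1052] scene@z [0.7747 0.1109]
[array([ 0.4509, -0.1319]), array([ 0.4691, -0.2034]), array([ 0.398 , -0.2215]), array([ 0.3795, -0.1498])] [array([0.5065, 0.0327]), array([ 0.4987, -0.0278]), array([ 0.4407, -0.0192]), array([0.4484, 0.0407])]
[ 0.43043561 -0.10576069  0.82626288] [ 1.0542398  -0.42889438  0.93449219]
[[-0.000e+00 -9.563e-01 -2.924e-01  7.430e-02]
 [ 1.000e+00  0.000e+00 -2.000e-04 -5.000e-04]
 [ 2.000e-04 -2.924e-01  9.563e-01 -6.960e-02]
 [ 0.000e+00  0.000e+00  0.000e+00  1.000e+00]] 69.42371607105855 320.9165088985086 202.64652796700832
[[-0.917  0.399 -0.   ]
 [ 0.399  0.917 -0.001]
 [-0.    -0.001 -1.   ]]
```

Emit:
servo_tool --motion '[[[0, 0, 0, -0.137, 0], [0, 0, 0, -0.137, 0], [0, 0, 0, -0.137, 0], [-0.022, -0.056, 0, 0, 0], [-0.022, -0.056, 0, 0, 0], [-0.022, -0.056, 0, 0, 0], [-0.022, -0.056, 0, 0, 0], [-0.022, -0.056, 0, 0, 0], [-0.022, -0.056, 0, 0, 0], [-0.022, -0.056, 0, 0, 0], [-0.022, -0.056, 0, 0, 0], [-0.022, -0.056, 0, 0, 0]]]'

```text
t: 1.65
tcp_pos: [0.448, 0.0671, 0.3041]
tcp_rot: [-0.001, 3.141, 0.001]
wrist_force: [1.4, 0.9, -0.5]
opening: 1.001
```

Emit:
servo_tool --motion '[[[-0.009, -0.021, 0.033, 0, 0], [-0.009, -0.021, 0.033, 0, 0], [-0.008, -0.019, 0.034, 0, 0], [0, 0, 0, 0, 0]]]'

```text
t: 2.15
tcp_pos: [0.4725, 0.0065, 0.202]
tcp_rot: [-0.004, -3.137, 0.002]
wrist_force: [-0.4, 0.2, 0.6]
opening: 0.997
```

```bash
cat >> h.py <<'E'
from scipy.spatial.transform import Rotation as Rn
def wgrab(name):
    s=state();f=grab_frame("wrist");cv2.imwrite(f"pics/{name}.png",f["color"][:,:,::-1])
    W=np.eye(4);W[:3,:3]=Rn.from_rotvec(s["tcp_rot"]).as_matrix();W[:3,3]=s["tcp_pos"]
    C=np.linalg.inv(W@f["T_tool_cam"]);f["R"],f["t"]=C[:3,:3],C[:3,3];f["tcp"]=s["tcp_pos"];np.save(f"pics/{name}.npy",f,allow_pickle=True);return f
def at(f,uv,z):
    o,d=ray(f,uv);return (o+d*(z-o[2])/d[2])[:2].round(4)
E
python3 - <<'E'
from h import *
f=wgrab("w1");print(f["tcp"],proj(f,[.4735,.0064,.028]))
E
```

```text
[0.47250349 0.00652697 0.20200209] [321.78520153 204.6989069 ]
```

View pics/w1.png

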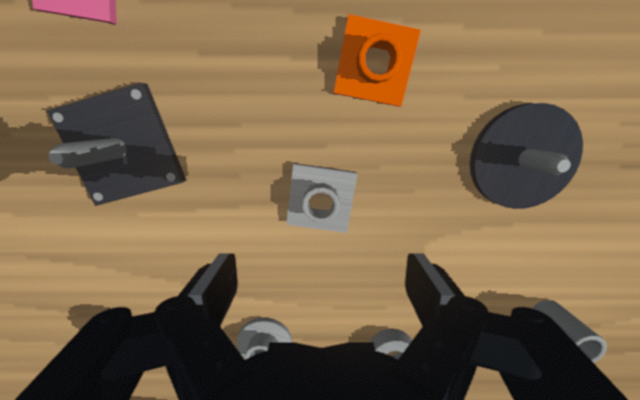

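The wrist view shows the grey foot with its rim at (320,203), where predicted. The square pin tip is at about (57,156), the round pin tip at about (564,166), and the plate screws are visible. I'll fuse all three views.

```bash
python3 - <<'E'
from h import *
T,S,W=load("top0"),load("scene0"),load("w1")
tc=lambda p:(130+(p[0]+.5)/2.2222-.5,80+(p[1]+.5)/2.2222-.5)
sc=lambda p:(220+(p[0]+.5)/2.8577-.5,100+(p[1]+.5)/2.857-.5)
for n,a,b,c,z in[("sqfoot",(295,370),(352,172),(320,203),.028),("sqpin",(480,421),(133,184),(57,156),.072),("rpin",(88,408),(507,40),(564,166),.05),("sqplate",(480,421.5),(138,233),(116,147),.01),("rplate",(105,408),(500,71),(526,155),.01)]:
    X,e=tri([(T,tc(a)),(S,sc(b)),(W,c)]);Y,e2=tri([(T,tc(a)),(W,c)]);print(n,X.round(4),round(e,4),Y.round(4),"T",at(T,tc(a),z),"S",at(S,sc(b),z),"W",at(W,c,z))
E
```

```text
sqfoot [0.4737 0.0057 0.0224] 0.001 [0.473  0.0055 0.0257] T [0.4733 0.0059] S [0.4774 0.0029] W [0.4719 0.0048]
sqpin [ 0.4246 -0.1744  0.0721] 0.003 [ 0.4242 -0.1711  0.0777] T [ 0.4248 -0.1715] S [ 0.4253 -0.1765] W [ 0.4243 -0.1764]
rpin [0.4358 0.1946 0.0488] 0.0011 [0.4361 0.1963 0.0468] T [0.4358 0.1952] S [0.4365 0.1925] W [0.4358 0.1935]
sqplate [ 0.4249 -0.1782  0.0072] 0.0015 [ 0.4241 -0.1767  0.0119] T [ 0.4239 -0.1769] S [ 0.4284 -0.179 ] W [ 0.4245 -0.178 ]
rplate [0.4344 0.1949 0.0055] 0.002 [ 0.4352  0.1993 -0.0029] T [0.4362 0.1941] S [0.4366 0.192 ] W [0.4326 0.1907]
```

Emit:
servo_tool --motion '[[[0, -0.001, 0.03, 0, 60], [0, 0, 0.03, 0, 60], [0, 0, 0.03, 0, 60], [0, 0, 0.02, 0, 60], [0, 0, 0.01, 0, 60], [0, 0, 0, 0, 60], [0, 0, 0, 0, 255], [0, 0, 0, 0, 255], [0, 0, 0, 0, 255], [0, 0, 0, 0, 255], [0, 0, 0, 0, 255], [0, 0, 0, 0, 255]]]' --newtons 60

```text
t: 3.7
tcp_pos: [0.4743, 0.007, 0.0852]
tcp_rot: [0.001, 3.14, 0.001]
wrist_force: [-2.5, -0.2, 12.6]
opening: 0.364
```

Emit:
servo_tool --motion '[[[0, 0, -0.03, 0, 255], [0, 0, -0.04, 0, 255], [0, 0, -0.03, 0, 255], [0.0095, -0.0365, 0, 0, 255], [0.0095, -0.0365, 0, 0, 255], [0.0095, -0.0365, 0, 0, 255], [0.01, -0.037, 0, 0, 255], [0.01, -0.037, 0, 0, 255], [0, 0, 0, 0, 255], [0, 0, 0, 0, 255]]]'

```text
t: 4.95
tcp_pos: [0.4251, -0.1761, 0.184]
tcp_rot: [0.0, 3.142, 0.001]
wrist_force: [0.4, -0.0, -4.4]
opening: 0.367
```

```bash
python3 - <<'E'
from h import *
f=wgrab("w2");print(f["tcp"],state()["wrist_force"]);g=grab_frame("scene");np.save("pics/s2.npy",g,allow_pickle=True)
W=cv2.imread("pics/w2.png");s=g["color"][:,:,::-1];c=cv2.resize(s[130:220,210:320],(550,450),interpolation=cv2.INTER_CUBIC)
o=np.zeros((600,800,3),np.uint8);w=cv2.resize(W[150:400,200:450],(250,250));o[:450,250:800]=c;o[:250,:250]=w;cv2.imwrite("pics/c2.png",o)
E
```

```text
[ 0.42512954 -0.17607476  0.18401819] [-0.11760606  0.18952335 -2.07302125]
```

View pics/c2.png

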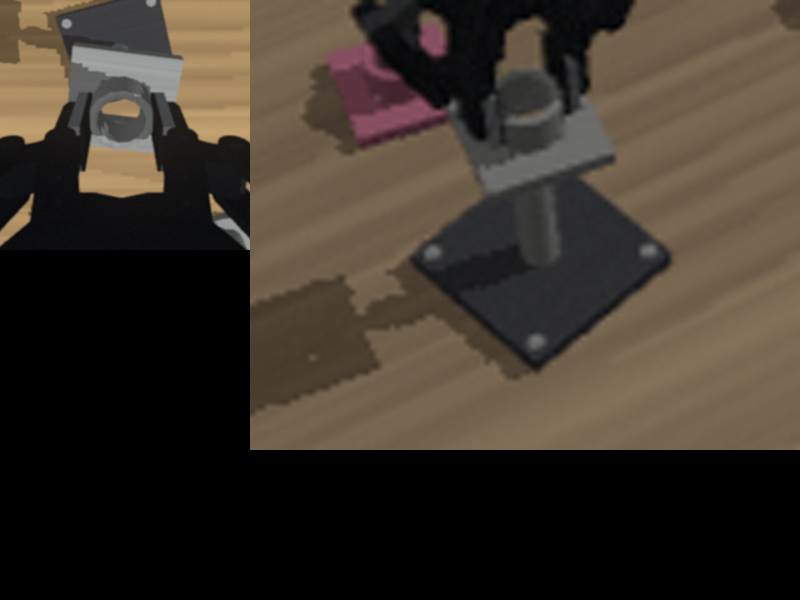

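The crop shows the foot level in the jaws above the square pin. The rim is at scene (266,147.5) and wrist (322,268). I'll check the in-hand offset by triangulating.

```bash
python3 - <<'E'
from h import *
W,S=load("w2"),load("s2")
a,b=(322,267),(265.3,147.3)
print(tri([(W,a),(S,b)]),at(W,a,.127),at(S,b,.127),proj(W,[.4245,-.1765,.127]),proj(S,[.4245,-.1765,.127]),proj(S,[.4245,-.1765,.01]))
E
```

```text
(array([ 0.42278156, -0.17437299,  0.12726207]), np.float64(0.0018485005898881256)) [ 0.4224 -0.1762] [ 0.4228 -0.1724] [321.30443144 270.82515213] [264.02397116 148.54076413] [268.12673902 179.65744342]
```

Emit:
servo_tool --motion '[[[-0.0015, 0, 0.012, 0, 255], [0, 0, 0.012, 0, 255], [0, 0, 0.012, 0, 255], [0, 0, 0.012, 0, 255], [0, 0, 0, 0, 255]]]'

```text
t: 5.68
tcp_pos: [0.426, -0.1763, 0.1348]
tcp_rot: [-0.0, -3.139, -0.001]
wrist_force: [0.6, -1.0, -3.3]
opening: 0.364
```

Emit:
servo_tool --motion '[[[0, 0, 0.015, 0, 255], [0, 0, 0.015, 0, 255], [0, 0, 0.0085, 0, 255], [0, 0, 0, 0, 255], [0, 0, 0, 0, 255]]]'

```text
t: 6.3
tcp_pos: [0.4269, -0.1766, 0.0977]
tcp_rot: [-0.0, 3.141, -0.0]
wrist_force: [-0.1, -0.3, -3.5]
opening: 0.36
```

Emit:
servo_tool --motion '[[[0, 0, 0.002, 0, 255], [0, 0, 0, 0, 110], [0, 0, 0, 0, 60], [0, 0, 0, 0, 60], [0, 0, -0.03, 0, 60], [0, 0, -0.06, 0, 0], [0, 0, -0.06, 0, 0], [0, 0, 0, 0, 0]]]'

```text
t: 7.3
tcp_pos: [0.4288, -0.1773, 0.2497]
tcp_rot: [-0.0, 3.133, -0.002]
wrist_force: [0.3, -0.8, -0.4]
opening: 1.0
```

```bash
python3 - <<'E'
from h import *
f=wgrab("w3");print(f["tcp"],state()["opening"]);g=grab_frame("scene");np.save("pics/s3.npy",g,allow_pickle=True);print(proj(f,[.4245,-.1765,.038]))
W=f["color"][:,:,::-1];s=g["color"][:,:,::-1];c=cv2.resize(s[145:215,220:320],(400,280),interpolation=cv2.INTER_CUBIC)
o=np.zeros((400,800,3),np.uint8);o[:280,400:800]=c;o[:,:400]=cv2.resize(W[100:300,220:420],(400,400),interpolation=cv2.INTER_CUBIC);cv2.imwrite("pics/c3.png",o)
E
```

```text
[ 0.42877738 -0.17729506  0.24965383] 0.9991654915239491
[322.67517698 185.98798678]
```

View pics/c3.png

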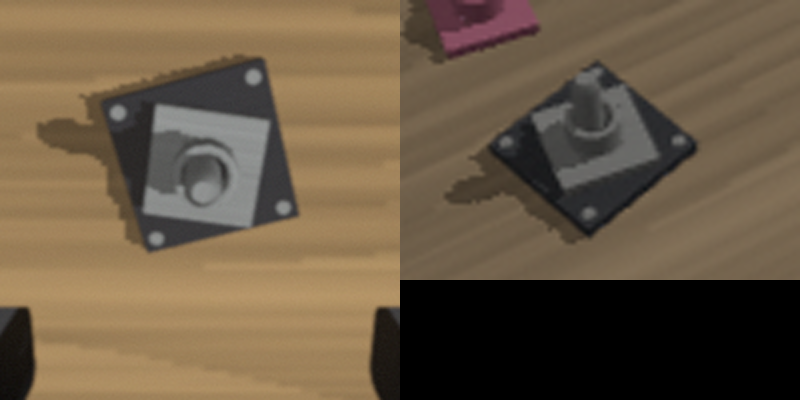

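The foot is seated around the pin, with the plate flat on the jig in both views. The pin tip is at wrist (322.5,194.5). Next is one wrist view over the remaining parts.

Emit:
servo_tool --motion '[[[-0.0327, 0.0312, 0, 0, 0], [-0.0327, 0.0312, 0, 0, 0], [-0.0327, 0.0312, 0, 0, 0], [-0.0327, 0.0312, 0, 0, 0], [-0.0327, 0.0312, 0, 0, 0], [-0.0327, 0.0312, 0, 0, 0], [0, 0, 0, 0, 0], [0, 0, 0, 0, 0]]]'

```text
t: 8.4
tcp_pos: [0.6219, 0.0101, 0.2436]
tcp_rot: [-0.0, -3.138, 0.001]
wrist_force: [-0.5, -0.2, -0.3]
opening: 1.001
```

```bash
python3 - <<'E'
from h import *
W3=load("w3");print("sqpin",at(W3,(322.5,194.5),.072))
f=wgrab("w4");print(f["tcp"])
for X in [(.654,.0865,.02),(.643,-.0587,.028),(.6075,.254,.055),(.619,-.222,.026)]:print(proj(f,X))
cv2.imwrite("pics/c4.png",cv2.resize(f["color"][100:300,:,::-1],(800,250),interpolation=cv2.INTER_CUBIC))
E
```

```text
sqpin [ 0.4237 -0.1768]
[0.62188513 0.01011237 0.24360099]
[392.46380229 218.44665272]
[255.69853491 211.12018546]
[587.95931288 183.73641732]
[ 95.36543414 188.28346832]
```

View pics/w4.png

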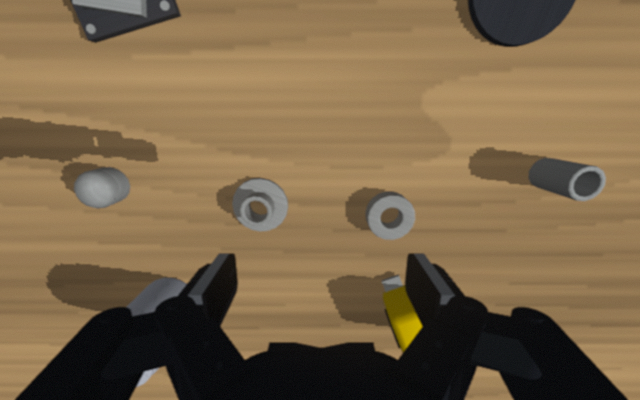

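The wrist view shows the collar at (391,216), the round foot rim at (258,209), the sleeve rim at (587,182), and the cap at about (103,187) with its dome leaning left.

```bash
python3 - <<'E'
from h import *
T,S,W=load("top0"),load("scene0"),load("w4")
tc=lambda p:(130+(p[0]+.5)/2.2222-.5,80+(p[1]+.5)/2.2222-.5)
sc=lambda p:(220+(p[0]+.5)/2.8577-.5,100+(p[1]+.5)/2.857-.5)
for n,a,b,c,z in[("collar",(222,193),(554,286),(391,216),.02),("rfoot",(364,203),(401,349),(258,209),.028),("sleeve",(37,228),(687,138),(587,182),.055),("cap",(523,229),(205,426),(103,187),.02)]:
    X,e=tri([(T,tc(a)),(S,sc(b)),(W,c)]);print(n,X.round(4),round(e,4),"T",at(T,tc(a),z),"S",at(S,sc(b),z),"W",at(W,c,z))
E
```

```text
collar [0.6536 0.0865 0.0157] 0.0014 T [0.6535 0.0865] S [0.6553 0.0837] W [0.6512 0.0847]
rfoot [ 0.6428 -0.0579  0.0233] 0.001 T [ 0.6423 -0.0589] S [ 0.6447 -0.0596] W [ 0.6407 -0.0562]
sleeve [0.6071 0.2546 0.0525] 0.0007 T [0.6072 0.2537] S [0.6085 0.2519] W [0.6059 0.2527]
cap [ 0.6197 -0.2218  0.0161] 0.0004 T [ 0.6186 -0.2215] S [ 0.6214 -0.2226] W [ 0.6191 -0.2185]
```

Emit:
servo_tool --motion '[[[-0.0155, 0.038, 0.02, 0, 0], [-0.0155, 0.038, 0.02, 0, 0], [0, 0, 0.04, 0, 0], [0, 0, 0.04, 0, 0], [0, 0, 0.03, 0, 0], [0, 0, 0.019, 0, 0], [0, 0, 0, 0, 0], [0, 0, 0, 0, 255], [0, 0, 0, 0, 255], [0, 0, 0, 0, 255], [0, 0, 0, 0, 255], [0, 0, 0, 0, 255]]]'

```text
t: 9.95
tcp_pos: [0.6547, 0.0867, 0.0785]
tcp_rot: [-0.0, 3.139, 0.001]
wrist_force: [-2.3, -0.9, 9.5]
opening: 0.581
```

Emit:
servo_tool --motion '[[[0, 0, -0.03, 0, 255], [0, 0, -0.05, 0, 255], [0, 0, -0.03, 0, 255], [0.0286, -0.0329, 0, 0, 255], [0.0286, -0.0329, 0, 0, 255], [0.0286, -0.0329, 0, 0, 255], [0.0286, -0.0329, 0, 0, 255], [0.0286, -0.0329, 0, 0, 255], [0.0286, -0.0329, 0, 0, 255], [0.0286, -0.0329, 0, 0, 255], [0.0286, -0.0331, 0, 0, 255], [0, 0, 0, 0, 255]]]'

```text
t: 11.45
tcp_pos: [0.4227, -0.1793, 0.187]
tcp_rot: [-0.008, -3.141, 0.001]
wrist_force: [-0.1, 0.1, -2.2]
opening: 0.574
```

Emit:
servo_tool --motion '[[[0, 0, 0, 0, 255], [0, 0, 0, 0, 255]]]'

```text
t: 11.7
tcp_pos: [0.426, -0.1758, 0.1866]
tcp_rot: [-0.003, 3.141, 0.0]
wrist_force: [0.0, -0.2, -2.3]
opening: 0.584
```

```bash
python3 - <<'E'
from h import *
f=wgrab("w5");print(f["tcp"]);g=grab_frame("scene");np.save("pics/s5.npy",g,allow_pickle=True)
z=f["tcp"][2]-.0785+.02;print(z,proj(f,[.424,-.1767,z]),proj(g,[.424,-.1767,z]))
s=g["color"][:,:,::-1];c=cv2.resize(s[125:215,220:320],(400,360),interpolation=cv2.INTER_CUBIC)
o=np.zeros((400,800,3),np.uint8);o[:360,400:800]=c;o[:,:400]=cv2.resize(f["color"][160:360,220:420,::-1],(400,400),interpolation=cv2.INTER_CUBIC);cv2.imwrite("pics/c5.png",o)
E
```

```text
[ 0.42600529 -0.17578326  0.18661682]
0.1281168195416606 [320.35553518 266.74946873] [263.7955824  148.10099101]
```

View pics/c5.png

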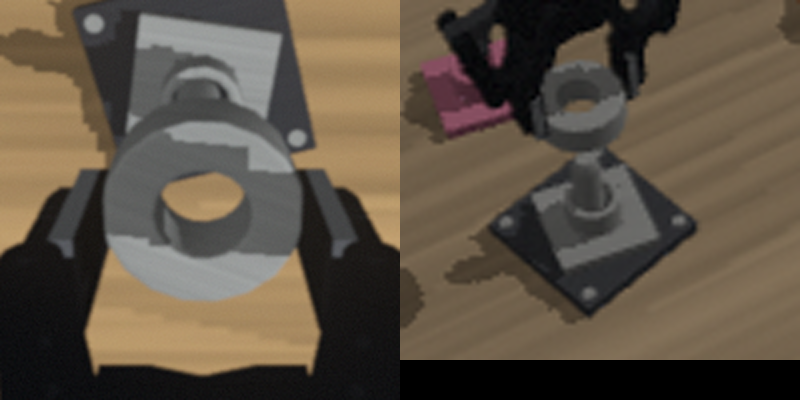

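The collar is level. Its rim is at wrist (321.5,266) and scene (264.3,148), matching the prediction within 1 px. Lowering.

Emit:
servo_tool --motion '[[[0, 0, 0.014, 0, 255], [0, 0, 0.014, 0, 255], [0, 0, 0.014, 0, 255], [0, 0, 0.008, 0, 255], [0, 0, 0, 0, 255], [0, 0, 0, 0, 255]]]'

```text
t: 12.55
tcp_pos: [0.4253, -0.1768, 0.1366]
tcp_rot: [0.0, 3.141, -0.0]
wrist_force: [0.4, 0.0, -2.2]
opening: 0.58
```

Emit:
servo_tool --motion '[[[0, 0, 0.008, 0, 255], [0, 0, 0.008, 0, 255], [0, 0, 0.004, 0, 255], [0, 0, 0, 0, 255], [0, 0, 0, 0, 255]]]'

```text
t: 13.18
tcp_pos: [0.4248, -0.1766, 0.1165]
tcp_rot: [0.0, -3.141, -0.001]
wrist_force: [-2.1, 1.7, 5.2]
opening: 0.583
```

Emit:
servo_tool --motion '[[[0, 0, 0, 0, 80], [0, 0, 0, 0, 0], [0, 0, 0, 0, 0], [0, 0, -0.03, 0, 0], [0, 0, -0.05, 0, 0], [0, 0, -0.05, 0, 0], [-0.0228, 0.0538, 0, 0, 0], [-0.0228, 0.0538, 0, 0, 0], [-0.0228, 0.0538, 0, 0, 0], [-0.0228, 0.0538, 0, 0, 0], [-0.0228, 0.0538, 0, 0, 0], [-0.0228, 0.0538, 0, 0, 0]]]'

```text
t: 14.68
tcp_pos: [0.5624, 0.1479, 0.2464]
tcp_rot: [-0.0, 3.141, -0.0]
wrist_force: [1.7, -0.4, -0.6]
opening: 1.001
```

Emit:
servo_tool --motion '[[[-0.0228, 0.0538, 0, 0, 0], [-0.0228, 0.0538, 0, 0, 0], [0, 0, 0, 0, 0], [0, 0, 0, 0, 0]]]'

```text
t: 15.18
tcp_pos: [0.6073, 0.2534, 0.2458]
tcp_rot: [0.0, -3.141, 0.002]
wrist_force: [-0.1, -0.8, -1.2]
opening: 0.996
```

```bash
python3 - <<'E'
from h import *
f=wgrab("w6");print(f["tcp"],proj(f,[.607,.2535,.055]))
g=grab_frame("scene");s=g["color"][:,:,::-1];c=cv2.resize(s[145:215,220:320],(400,280),interpolation=cv2.INTER_CUBIC)
o=np.zeros((400,800,3),np.uint8);o[:280,400:800]=c;o[:,:400]=cv2.resize(f["color"][100:300,220:420,::-1],(400,400),interpolation=cv2.INTER_CUBIC);cv2.imwrite("pics/c6.png",o)
E
```

```text
[0.60729673 0.25339772 0.24582761] [321.92044079 197.35397366]
```

View pics/c6.png

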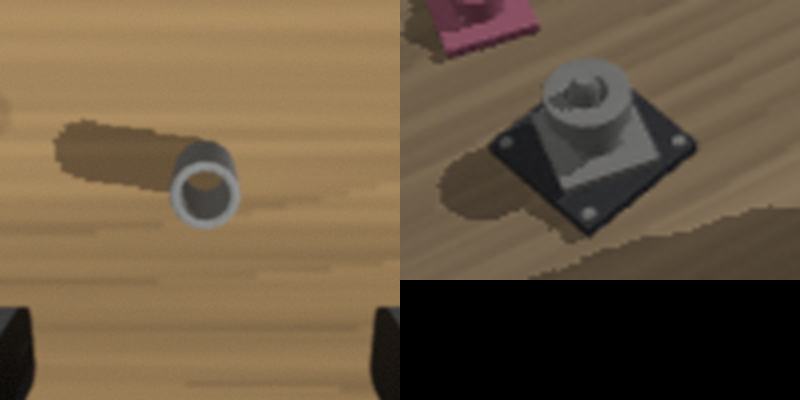

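The sleeve is at wrist (322,197), as predicted. The scene shows the collar flat on the hub with the pin poking through. Next is the sleeve grasp.

Emit:
servo_tool --motion '[[[0, 0, 0.04, 0, 0], [0, 0, 0.04, 0, 0], [0, 0, 0.04, 0, 0], [0, 0, 0.028, 0, 0], [0, 0, 0, 0, 0], [0, 0, 0, 0, 255], [0, 0, 0, 0, 255], [0, 0, 0, 0, 255], [0, 0, 0, 0, 255], [0, 0, 0, 0, 255], [0, 0, 0, 0, 255], [0, 0, 0, 0, 255]]]'

```text
t: 16.77
tcp_pos: [0.6081, 0.2541, 0.1]
tcp_rot: [-0.0, 3.14, 0.002]
wrist_force: [-2.2, -1.5, 7.8]
opening: 0.383
```

Emit:
servo_tool --motion '[[[0, 0, -0.03, 0, 255], [0, 0, -0.04, 0, 255], [0, 0, -0.03, 0, 255], [0.0203, -0.0479, 0, 0, 255], [0.0203, -0.0479, 0, 0, 255], [0.0203, -0.0479, 0, 0, 255], [0.0203, -0.0479, 0, 0, 255], [0.0203, -0.0479, 0, 0, 255], [0.0203, -0.0479, 0, 0, 255], [0.0203, -0.0479, 0, 0, 255], [0.0203, -0.0479, 0, 0, 255], [0.0203, -0.0479, 0, 0, 255]]]'

```text
t: 18.27
tcp_pos: [0.4241, -0.1788, 0.199]
tcp_rot: [-0.001, 3.14, -0.0]
wrist_force: [0.6, -0.2, -1.2]
opening: 0.382
```

Emit:
servo_tool --motion '[[[0, 0, 0, 0, 255], [0, 0, 0, 0, 255], [0, 0, 0, 0, 255]]]'

```text
t: 18.65
tcp_pos: [0.4254, -0.1762, 0.1985]
tcp_rot: [-0.004, 3.141, 0.001]
wrist_force: [-1.0, 0.4, -1.2]
opening: 0.384
```

```bash
python3 - <<'E'
from h import *
f=wgrab("w7");print(f["tcp"]);g=grab_frame("scene")
z=f["tcp"][2]-.1+.055;print(z,proj(f,[.424,-.1767,z]),proj(g,[.424,-.1767,z]),proj(g,[.424,-.1767,z-.055]))
s=g["color"][:,:,::-1];c=cv2.resize(s[115:205,220:320],(400,360),interpolation=cv2.INTER_CUBIC)
o=np.zeros((400,800,3),np.uint8);o[:360,400:800]=c;o[:,:400]=cv2.resize(f["color"][200:400,220:420,::-1],(400,400),interpolation=cv2.INTER_CUBIC);cv2.imwrite("pics/c7.png",o)
E
```

```text
[ 0.42541226 -0.17616408  0.1985218 ]
0.15352180151715086 [321.12543958 282.99237126] [262.79544828 140.54254133] [264.91046546 156.5266485 ]
```

View pics/c7.png

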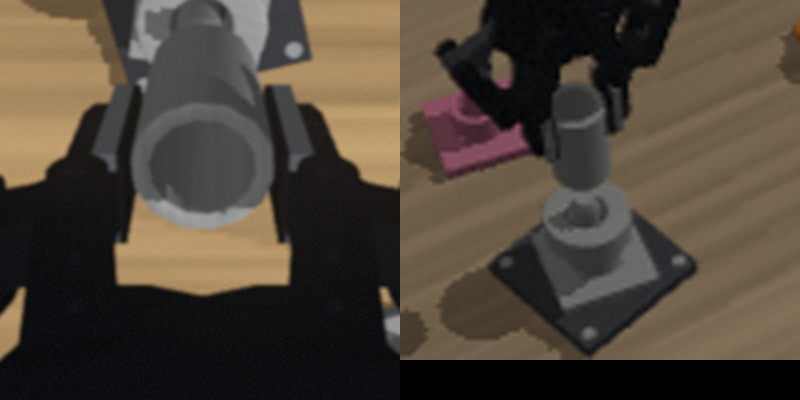

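The sleeve is upright, with its rim at wrist (321.5,283), exactly as predicted. Lowering.

Emit:
servo_tool --motion '[[[0, 0, 0.012, 0, 255], [0, 0, 0.012, 0, 255], [0, 0, 0.009, 0, 255], [0, 0, 0.006, 0, 255], [0, 0, 0, 0, 255], [0, 0, 0, 0, 255]]]'

```text
t: 19.5
tcp_pos: [0.4249, -0.1775, 0.1596]
tcp_rot: [0.0, 3.141, -0.0]
wrist_force: [-0.5, -0.6, -1.3]
opening: 0.382
```

Emit:
servo_tool --motion '[[[0, 0, 0.002, 0, 255], [0, 0, 0, 0, 255], [0, 0, 0, 0, 255]]]'

```text
t: 19.88
tcp_pos: [0.4251, -0.1775, 0.1579]
tcp_rot: [-0.0, 3.141, -0.0]
wrist_force: [-1.1, 0.1, 5.2]
opening: 0.384
```

Emit:
servo_tool --motion '[[[0, 0, 0, 0, 110], [0, 0, 0, 0, 0], [0, 0, 0, 0, 0], [0, 0, -0.04, 0, 0], [0, 0, -0.05, 0, 0], [-0.0362, 0.0199, 0, 0, 0], [-0.0362, 0.0199, 0, 0, 0], [-0.0362, 0.0199, 0, 0, 0], [-0.0362, 0.0199, 0, 0, 0], [-0.0362, 0.0199, 0, 0, 0], [-0.0362, 0.0199, 0, 0, 0], [0, 0, 0, 0, 0]]]'

```text
t: 21.38
tcp_pos: [0.644, -0.055, 0.2465]
tcp_rot: [-0.006, 3.141, 0.002]
wrist_force: [0.2, -0.4, 0.1]
opening: 0.999
```

Emit:
servo_tool --motion '[[[0, 0, 0.02, 0, 0], [0, 0, 0.02, 0, 0], [0, 0, 0, 0, 0], [0, 0, 0, 0, 0]]]'

```text
t: 21.88
tcp_pos: [0.642, -0.0584, 0.2081]
tcp_rot: [0.001, 3.141, -0.0]
wrist_force: [-0.9, 0.0, 1.0]
opening: 1.007
```

```bash
python3 - <<'E'
from h import *
f=wgrab("w8");print(f["tcp"],proj(f,[.6425,-.058,.028]),proj(f,[.619,-.221,.026]))
g=grab_frame("scene");s=g["color"][:,:,::-1];c=cv2.resize(s[130:220,220:320],(400,360),interpolation=cv2.INTER_CUBIC)
o=np.zeros((400,800,3),np.uint8);o[:360,400:800]=c;o[:,:400]=cv2.resize(f["color"][100:300,220:420,::-1],(400,400),interpolation=cv2.INTER_CUBIC);cv2.imwrite("pics/c8.png",o)
E
```

```text
[ 0.64198798 -0.05838104  0.20811912] [322.08200153 201.23316262] [138.13741079 175.24065852]
```

View pics/c8.png

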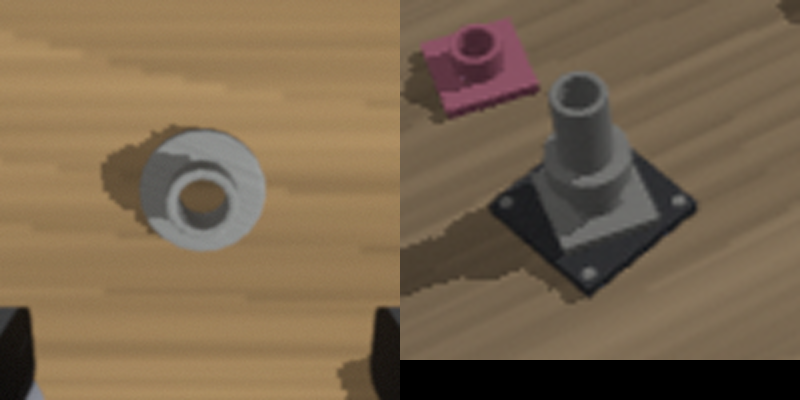

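The square stack is complete and upright. The round foot rim is at wrist (321,200), as predicted.

Emit:
servo_tool --motion '[[[0, 0, 0.04, 0, 60], [0, 0, 0.04, 0, 60], [0, 0, 0.03, 0, 60], [0, 0, 0.012, 0, 60], [0, 0, 0, 0, 60], [0, 0, 0, 0, 255], [0, 0, 0, 0, 255], [0, 0, 0, 0, 255], [0, 0, 0, 0, 255], [0, 0, 0, 0, 255], [0, 0, 0, 0, 255]]]'

```text
t: 23.35
tcp_pos: [0.6428, -0.0581, 0.0874]
tcp_rot: [-0.0, 3.139, -0.0]
wrist_force: [-2.5, -0.2, 8.7]
opening: 0.369
```

Emit:
servo_tool --motion '[[[0, 0, -0.03, 0, 255], [0, 0, -0.04, 0, 255], [0, 0, -0.02, 0, 255], [0.0258, 0.0315, 0, 0, 255], [0.0258, 0.0315, 0, 0, 255], [0.0258, 0.0315, 0, 0, 255], [0.0258, 0.0315, 0, 0, 255], [0.0258, 0.0315, 0, 0, 255], [0.0258, 0.0315, 0, 0, 255], [0.0258, 0.0315, 0, 0, 255], [0.0258, 0.0315, 0, 0, 255], [0, 0, 0, 0, 255]]]'

```text
t: 24.85
tcp_pos: [0.4335, 0.1968, 0.1759]
tcp_rot: [0.009, -3.141, -0.002]
wrist_force: [0.3, 0.0, -2.7]
opening: 0.374
```

Emit:
servo_tool --motion '[[[0, 0, 0, 0, 255], [0, 0, 0, 0, 255], [0, 0, 0, 0, 255]]]'

```text
t: 25.22
tcp_pos: [0.4361, 0.1932, 0.1755]
tcp_rot: [0.003, 3.141, -0.0]
wrist_force: [0.7, -0.1, -3.5]
opening: 0.371
```

```bash
python3 - <<'E'
from h import *
f=wgrab("w9");print(f["tcp"]);g=grab_frame("scene")
z=f["tcp"][2]-.0874+.028;P=[.4355,.194]
print(z,proj(f,P+[z]),proj(g,P+[z]),proj(g,P+[.05]))
s=g["color"][:,:,::-1];c=cv2.resize(s[65:155,345:445],(400,360),interpolation=cv2.INTER_CUBIC)
o=np.zeros((400,800,3),np.uint8);o[:360,400:800]=c;o[:,:400]=cv2.resize(f["color"][160:360,220:420,::-1],(400,400),interpolation=cv2.INTER_CUBIC);cv2.imwrite("pics/c9.png",o)
E
```

```text
[0.43610428 0.19321697 0.17547154]
0.11607154003555681 [323.77467306 268.38834105] [401.41786186  94.08067699] [397.31557923 113.20494829]
```

View pics/c9.png

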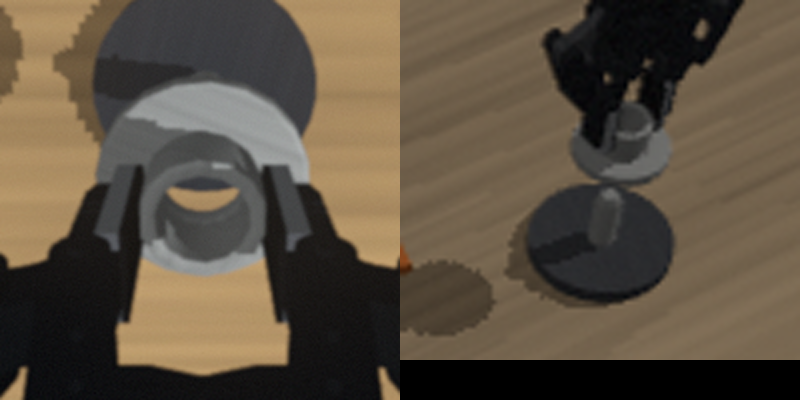

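The round foot is level, with its rim at wrist (321.5,264) and scene (403.5,94.5). The pin tip is at scene (397.6,113). The offset is about 2 mm at most, inside the taper's tolerance, so I'll nudge by 1.5 mm and lower.

Emit:
servo_tool --motion '[[[-0.0015, 0.0005, 0.015, 0, 255], [0, 0, 0.015, 0, 255], [0, 0, 0.012, 0, 255], [0, 0, 0.012, 0, 255], [0, 0, 0, 0, 255], [0, 0, 0, 0, 255]]]'

```text
t: 26.08
tcp_pos: [0.4372, 0.1946, 0.1215]
tcp_rot: [-0.0, 3.141, 0.0]
wrist_force: [-0.0, 0.5, -1.9]
opening: 0.37
```

Threaded without side force (bottom at about 0.034). Lowering to the plate.

Emit:
servo_tool --motion '[[[0, 0, 0.01, 0, 255], [0, 0, 0.01, 0, 255], [0, 0, 0.005, 0, 255], [0, 0, 0, 0, 255], [0, 0, 0, 0, 255]]]'

```text
t: 26.7
tcp_pos: [0.4368, 0.1944, 0.0972]
tcp_rot: [-0.0, -3.141, -0.0]
wrist_force: [-5.3, -2.2, 20.3]
opening: 0.371
```

Emit:
servo_tool --motion '[[[0, 0, -0.001, 0, 110], [0, 0, 0, 0, 60], [0, 0, 0, 0, 60], [0, 0, -0.04, 0, 60], [0, 0, -0.05, 0, 0], [0, 0, -0.05, 0, 0], [-0.0228, -0.0519, 0, 0, 0], [-0.0228, -0.0519, 0, 0, 0], [-0.0228, -0.0519, 0, 0, 0], [-0.0228, -0.0519, 0, 0, 0], [-0.0228, -0.0519, 0, 0, 0], [-0.0228, -0.0519, 0, 0, 0]]]'

```text
t: 28.2
tcp_pos: [0.5745, -0.1185, 0.2372]
tcp_rot: [0.001, -3.142, -0.0]
wrist_force: [0.5, 0.9, 0.3]
opening: 1.003
```

Emit:
servo_tool --motion '[[[-0.0228, -0.0519, 0, 0, 0], [-0.0228, -0.0519, 0.02, 0, 0], [0, 0, 0.02, 0, 0], [0, 0, 0, 0, 0], [0, 0, 0, 0, 0]]]'

```text
t: 28.82
tcp_pos: [0.6198, -0.2197, 0.1979]
tcp_rot: [-0.002, 3.141, 0.001]
wrist_force: [0.4, 0.3, 0.2]
opening: 1.001
```

```bash
python3 - <<'E'
from h import *
f=wgrab("w10");print(f["tcp"],proj(f,[.619,-.221,.026]),proj(f,[.619,-.221,0]),proj(f,[.619,-.221,.037]))
g=grab_frame("scene");s=g["color"][:,:,::-1];c=cv2.resize(s[75:165,345:445],(400,360),interpolation=cv2.INTER_CUBIC)
o=np.zeros((400,800,3),np.uint8);o[:360,400:800]=c;o[:,:400]=cv2.resize(f["color"][100:300,220:420,::-1],(400,400),interpolation=cv2.INTER_CUBIC);cv2.imwrite("pics/c10.png",o)
E
```

```text
[ 0.61975974 -0.21974045  0.19789164] [320.11606218 202.59444866] [320.17373825 194.68050934] [320.0880933  206.43215789]
```

View pics/c10.png

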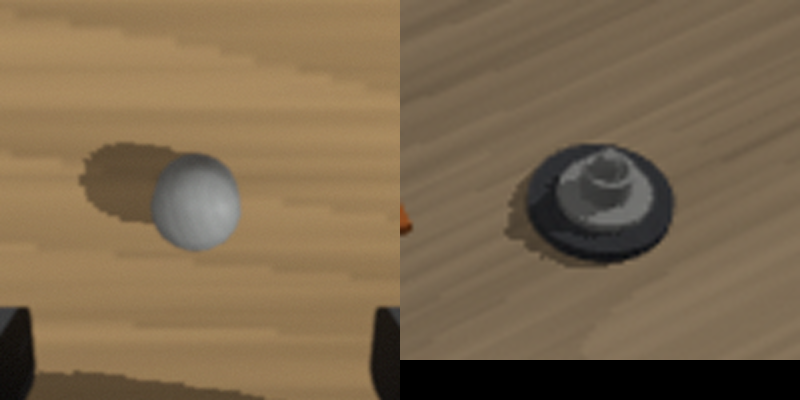

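The round foot sits flat with the pin tip showing through the hub. The cap silhouette is centred at wrist (318,200.5), about 2 mm more to −y than planned. I'll correct for that and grasp.

Emit:
servo_tool --motion '[[[0, -0.0025, 0.04, 0, 0], [0, 0, 0.04, 0, 0], [0, 0, 0.025, 0, 0], [0, 0, 0.011, 0, 0], [0, 0, 0, 0, 0], [0, 0, 0, 0, 255], [0, 0, 0, 0, 255], [0, 0, 0, 0, 255], [0, 0, 0, 0, 255], [0, 0, 0, 0, 255], [0, 0, 0, 0, 255]]]'

```text
t: 30.3
tcp_pos: [0.62, -0.2232, 0.0828]
tcp_rot: [-0.0, 3.14, -0.0]
wrist_force: [-2.3, 0.8, 8.3]
opening: 0.442
```

Emit:
servo_tool --motion '[[[0, 0, -0.03, 0, 255], [0, 0, -0.04, 0, 255], [0, 0, -0.02, 0, 255], [0.0204, 0.0464, 0, 0, 255], [0.0204, 0.0464, 0, 0, 255], [0.0204, 0.0464, 0, 0, 255], [0.0204, 0.0464, 0, 0, 255], [0.0204, 0.0464, 0, 0, 255], [0.0204, 0.0464, 0, 0, 255], [0.0204, 0.0464, 0, 0, 255], [0.0204, 0.0464, 0, 0, 255], [0.0204, 0.0464, 0, 0, 255]]]'

```text
t: 31.8
tcp_pos: [0.4351, 0.1958, 0.1718]
tcp_rot: [0.0, 3.141, 0.001]
wrist_force: [0.4, 0.7, -2.4]
opening: 0.444
```

Emit:
servo_tool --motion '[[[0, 0, 0, 0, 255], [0, 0, 0, 0, 255], [0, 0, 0, 0, 255], [0, 0, 0, 0, 255]]]'

```text
t: 32.3
tcp_pos: [0.4363, 0.1933, 0.1714]
tcp_rot: [0.003, 3.141, -0.0]
wrist_force: [0.6, -0.5, -1.3]
opening: 0.443
```

```bash
python3 - <<'E'
from h import *
f=wgrab("w11");print(f["tcp"]);g=grab_frame("scene")
z=f["tcp"][2]-.0828;P=[.4355,.194]
for h in (0,.026,.037):print(proj(f,P+[z+h]),proj(g,P+[z+h]))
s=g["color"][:,:,::-1];c=cv2.resize(s[65:155,345:445],(400,360),interpolation=cv2.INTER_CUBIC)
o=np.zeros((400,800,3),np.uint8);o[:360,400:800]=c;o[:,:400]=cv2.resize(f["color"][160:360,220:420,::-1],(400,400),interpolation=cv2.INTER_CUBIC);cv2.imwrite("pics/c11.png",o)
E
```

```text
[0.43633211 0.19333341 0.17144934]
[323.20498718 247.44684315] [399.66837111 102.23655962]
[323.59580223 270.67966288] [401.32541519  94.5116505 ]
[323.8054908  283.14503996] [402.04545509  91.15492459]
```

View pics/c11.png

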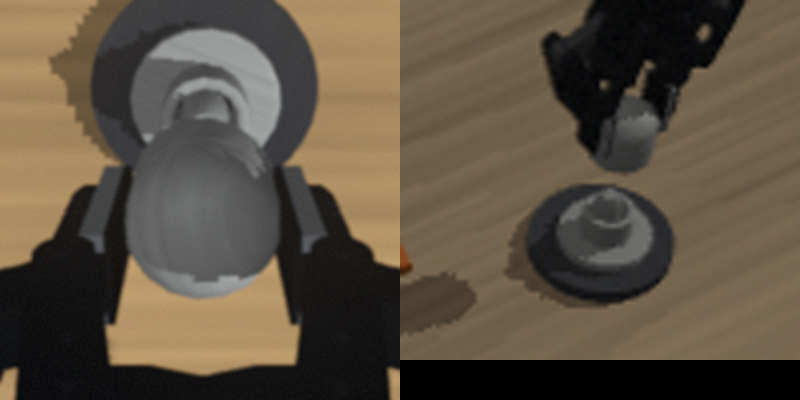

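The cap is level and within about 1 mm of the pin axis (wrist silhouette centre (321.5,264)). Lowering.

Emit:
servo_tool --motion '[[[0, 0.0007, 0.015, 0, 255], [0, 0, 0.015, 0, 255], [0, 0, 0.01, 0, 255], [0, 0, 0.006, 0, 255], [0, 0, 0, 0, 255], [0, 0, 0, 0, 255]]]'

```text
t: 33.15
tcp_pos: [0.4361, 0.1952, 0.1256]
tcp_rot: [-0.0, 3.141, 0.0]
wrist_force: [0.5, -0.3, -1.6]
opening: 0.441
```

Emit:
servo_tool --motion '[[[0, 0, 0.004, 0, 255], [0, 0, 0.002, 0, 255], [0, 0, 0, 0, 255], [0, 0, 0, 0, 255]]]'

```text
t: 33.65
tcp_pos: [0.4361, 0.1952, 0.1206]
tcp_rot: [0.0, 3.141, 0.002]
wrist_force: [-4.4, -1.2, 18.3]
opening: 0.442
```

Contact at the expected height (0.1206 − 0.0828 ≈ 0.038). Releasing and retreating.

Emit:
servo_tool --motion '[[[0, 0, -0.001, 0, 100], [0, 0, 0, 0, 40], [0, 0, 0, 0, 20], [0, 0, -0.04, 0, 20], [0, 0, -0.05, 0, 0], [0, 0, -0.05, 0, 0], [0, -0.05, -0.03, 0, 0], [0, -0.05, 0, 0, 0], [0, -0.05, 0, 0, 0], [0, 0, 0, 0, 0], [0, 0, 0, 0, 0]]]'

```text
t: 35.02
tcp_pos: [0.4358, 0.0456, 0.2903]
tcp_rot: [-0.0, -3.142, -0.001]
wrist_force: [-0.7, -0.2, 0.1]
opening: 0.998
```

```bash
python3 - <<'E'
from h import *
f=wgrab("w12");print(f["tcp"]);g=grab_frame("scene");s=g["color"][:,:,::-1]
cv2.imwrite("pics/s12.png",s)
o=np.zeros((600,800,3),np.uint8);o[:250,:400]=cv2.resize(f["color"][:,:,::-1],(400,250));
o[:360,400:]=cv2.resize(s[65:155,345:445],(400,360),interpolation=cv2.INTER_CUBIC);o[260:600,:400]=cv2.resize(s[130:215,220:320],(400,340),interpolation=cv2.INTER_CUBIC)
o[370:600,432:800]=cv2.resize(s,(368,230));cv2.imwrite("pics/c12.png",o)
for n,P,z in[("cap",[.4358,.194],.075),("sleeve",[.424,-.1767],.113)]:print(n,proj(g,P+[z]),proj(f,P+[z]))
E
```

```text
[0.43584679 0.04558686 0.29033802]
cap [398.89445265 106.25292269] [467.02961759 190.84170617]
sleeve [264.3715863  152.45410373] [ 69.32516048 188.88210792]
```

View pics/c12.png

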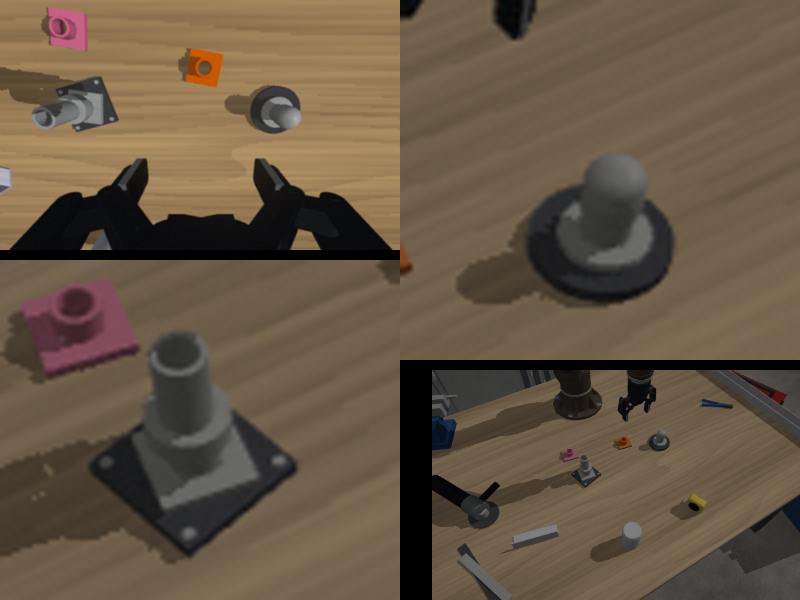

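Both stacks are upright. The sleeve rim is at scene (264.7,153), against a prediction of (264.4,152.5). The cap's crown is at about (399,105), against (398.9,106.3). The bystanders have not moved and the gripper is clear.

```bash
python3 -c "
from station import *
print(job_done(),state()['t'])"
```

```text
the job is handed in; nothing more can be done
the job is handed in; nothing more can be done
```

Both jigs are loaded and the job is handed in, at about 35 s of the 112 s allowed. No verdict was reported.

- **Square jig:** the grey square foot went on first, then the collar, then the sleeve.
- **Round jig:** the round foot went on first, then the cap.
- **Look-alikes:** I left the orange and pink square feet alone.

**Seating:** Each part threaded its pin without notable side force. The collar, sleeve, round foot and cap each met contact (5–20 N) within about a millimetre of the expected seated height. The square foot showed no contact force before I released it, about 1 mm up. The next pictures showed it flat on the jig plate.

**Last pictures:** Both stacks are upright, and the sleeve and cap tops are within about 1–2 pixels of where seated parts should appear. The tape measure, tin and angle offcut look unmoved, and the gripper is open and clear. I judged the bystanders by eye and did not measure them.

**Disagreements:** The camera views differed by 2–5 mm on some part and pin positions. They also disagreed on the round foot's offset in the gripper, so I went by the wrist camera and nudged it 1.5 mm. I viewed 16 pictures, two over the budget of 14.

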